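Line up the printmaker's blue inks by shade

TASK

Line up the four blue ink pots on the wooden board in order of shade, each standing upright and centred on its own cork mat: the palest on the end mat next to the white cup, then darker and darker to the darkest on the end mat next to the black mug. Leave the cup and the mug standing where they are.

Things in the scene. Friction and masses are not known exactly. Their poses are not given: they have to be found in the camera images.
- pot_pale: Pale blue ink pot: upright cylinder with screw lid, 50 mm diameter, 58 mm high, about 0.12 kg, starts standing on the green cutting mat (table height, z = 0); lid and body in the ink's colour with a white paper band; origin at the centre of its underside, z up the pot. Shade: the palest of the four (very pale, whitish blue).
- pot_light: Light blue ink pot: upright cylinder with screw lid, 50 mm diameter, 58 mm high, about 0.12 kg, starts standing on the green cutting mat (table height, z = 0); lid and body in the ink's colour with a white paper band; origin at the centre of its underside, z up the pot. Shade: second palest (sky blue).
- pot_mid: Mid blue ink pot: upright cylinder with screw lid, 50 mm diameter, 58 mm high, about 0.12 kg, starts standing on the green cutting mat (table height, z = 0); lid and body in the ink's colour with a white paper band; origin at the centre of its underside, z up the pot. Shade: second darkest (strong mid blue).
- pot_dark: Dark blue ink pot: upright cylinder with screw lid, 50 mm diameter, 58 mm high, about 0.12 kg, starts standing on the green cutting mat (table height, z = 0); lid and body in the ink's colour with a white paper band; origin at the centre of its underside, z up the pot. Shade: the darkest (navy, almost black).
- mat_a: Round brown cork mat, 68 mm diameter, 4 mm thick, fixed on a fixed dark wooden board (80 x 400 mm, 12 mm high) on the table, so its top is 16 mm above the table; origin at the centre of its underside, 12 mm above the table. The four mats a, b, c, d stand in this order in one straight row, 95 mm apart, running roughly along y; this is an end mat, at the row's -y end.
- mat_b: Round brown cork mat, 68 mm diameter, 4 mm thick, fixed on a fixed dark wooden board (80 x 400 mm, 12 mm high) on the table, so its top is 16 mm above the table; origin at the centre of its underside, 12 mm above the table. The four mats a, b, c, d stand in this order in one straight row, 95 mm apart, running roughly along y; this is the second from the -y end.
- mat_c: Round brown cork mat, 68 mm diameter, 4 mm thick, fixed on a fixed dark wooden board (80 x 400 mm, 12 mm high) on the table, so its top is 16 mm above the table; origin at the centre of its underside, 12 mm above the table. The four mats a, b, c, d stand in this order in one straight row, 95 mm apart, running roughly along y; this is the third from the -y end.
- mat_d: Round brown cork mat, 68 mm diameter, 4 mm thick, fixed on a fixed dark wooden board (80 x 400 mm, 12 mm high) on the table, so its top is 16 mm above the table; origin at the centre of its underside, 12 mm above the table. The four mats a, b, c, d stand in this order in one straight row, 95 mm apart, running roughly along y; this is an end mat, at the row's +y end.
- cup: White open plastic cup, 72 mm across the rim, 85 mm high, no handle. It stands loose on the table just beyond one end of the row of mats, about 122 mm from the centre of that end mat; which end differs from start to start. It must not be moved. Origin at the centre of its underside.
- mug: Black open mug, 74 mm diameter, 85 mm high, its handle pointing roughly to +x (away from the robot). It stands loose on the table just beyond one end of the row of mats, about 122 mm from the centre of that end mat; which end differs from start to start. It must not be moved. Origin at the centre of its underside.
There are look-alikes about, which are no part of the job. What is meant by the pot_mid is not orange or yellow, and is the larger of those in its own colour.

How it is judged:
By the outcome, as a careful person would: the job done as asked, in the order asked, and still so for the second after the job is handed in, with the robot touching nothing.
It also fails if it takes over 88 s, if anything falls off the work surface, if the arm or the gripper's body presses on something with over 40 N, if the wrist force passes 120 N, or if a joint passes its speed limit or range.

ROBOT

A 6-joint arm with a two-finger parallel gripper is mounted at the origin on the work surface. World frame = base frame: x ahead of the robot, y to its left, z up, the work surface at z = 0. Lengths are in m, angles in rad, forces in N, time in s.
With the tool pointing down it reaches from about 0.2 to 0.875 m from the base axis. Payload 3.4 kg.
Tool frame: the origin (TCP) lies between the finger pads; the fingertips stand 25 mm ahead of it and the grasp point (between the pads) lies 6 mm ahead of it (r.nose_length is the z of the fingertips in the tool frame, in m); z points along the fingers, x is the direction in which the jaws open and shut, and the axes are right-handed (so a half turn about z gives the same grasp; the last joint's range is limited). The gripper opens to 94 mm and grips with 3 to 60 N. Pads are 16 mm wide; open, the fingers measure 119 mm over their backs; the gripper's body (75 mm by 177 mm) begins 78 mm behind the grasp point.
Start: joints at [1.02, 0.276, 1.505, -0, 1.361, -0.121], TCP at [0.24, 0.523, 0.23] pointing down, gripper open.
Joint ranges: [-2.89, 2.89], [-0.75, 2.08], [0.22, 2.7], [-1.18, 4.32], [0.11, 2.71], [-2.7, 2.7]. Speed limits (rad/s): [2.57, 2.57, 3.14, 3.14, 3.14, 3.14].

INTERFACE

Orientations are given as a unit quaternion [w, x, y, z].
In Python, from plant import r, gripper_to, inverse_kinematics, vision, models, telemetry gives the robot as it stands. Calls block until the motion is done:
- r.move_to(position, orientation): joint-space move of the TCP to a pose.
- r.move_l(position, rot=None, vel=0.15, guard=None): straight line of the TCP; rot=None keeps the orientation; vel is the mean speed in m/s. With guard (N) it stops when the force on the tool has changed by that much, and returns True; else False.
- r.movej(angles): joint-space move.
- gripper_to(opening, f_grip=None): finger opening in m; f_grip is the grip in N (None keeps the last); returns when the fingers have stopped.
- r.hold(seconds).
- inverse_kinematics(position, orientation): joint angles nearest the present ones, or None.
- vision.snapshot(name): name is "scene" or "side" or "wrist"; returns the picture (384x512x3 uint8, red, green, blue); there is no depth.
- vision.get_calibration(name): a dict with "fx", "fy", "cx", "cy" (pixels), "position" and "orientation" of the camera in the world. Camera axes: x right, y down, z forward; pixel columns grow to the right and rows downward; lengths in m; the calibration is good to about 2 mm. A picture is of the moment at which its call begins: read the wrist's pose just before it. get_calibration takes no time and is no camera call; for the wrist camera it gives the pose at the moment of the call.
A pose or a line that the arm cannot do raises r.PlanningError and nothing moves.
- r.sign_off(): hands the job in, once; it reports no verdict.
Trained networks look in the newest picture that a camera, given by its name, has taken for a name from the list of things; names that differ only in an ending like _2 or _b are one class to them, and where a whole thing is asked for, a point or a joint stands for the part that bears it (a point fixed in the world has none). Each returns a list of dicts, best first, with "score" (0 to 1); they miss things now and then, are a little off and sometimes report something else, mostly with a low value. They report only what shows in the picture. A call takes as long as a camera call. They do not tell look-alikes from the thing itself.
- models.boxes_of(thing, camera): "at" ([x, y, z] in m, in world coordinates, good to about 4 mm: the middle of the surface that is visible of it).
- models.regions_of(thing, camera): "pixels" (384x512 bool, what is visible of it).
- models.mark_of(thing, camera): "at" ([x, y, z] in m, in world coordinates, good to about 4 mm: a listed point, or the origin of a listed thing).
Readings, each from a call of its own:
- telemetry.current_t(): time.
- telemetry.current_joints(): joint angles.
- telemetry.current_dq(): joint speeds.
- telemetry.current_joint_efforts(): joint torques, N m.
- telemetry.current_ee_pos(): TCP position.
- telemetry.current_tool_rot(): TCP orientation.
- telemetry.current_wrist_force(): force on the tool from outside, world axes, zero at the start.
- telemetry.current_torque(): the same for the moment, N m.
- telemetry.current_opening(): finger opening in m.
Only numpy, scipy, OpenCV 4.12 (cv2) and the standard library are available. Lean on these libraries where they do the work, as an engineer would, in place of code of your own. Each camera call takes 0.05 s, during which the arm holds its last target.

## Working session

There is one attempt and no reset: what is moved stays moved. The work goes in short steps, each a Python script; the robot and the scene stay as the last script left them, time stands still between calls to the robot, and variables do not carry over. Pictures are saved under pics/ and viewed, and the job is handed in when it is done.

```bash
ls; mkdir -p pics
python3 - <<'E'
from plant import r, gripper_to, inverse_kinematics, vision, models, telemetry
import cv2,numpy as np
for n in ["scene","side"]:
    im=vision.snapshot(n); cv2.imwrite(f"pics/{n}0.png",cv2.resize(im[:,:,::-1],(800,600),interpolation=cv2.INTER_CUBIC))
    c=vision.get_calibration(n); print(n,{k:np.round(v,3).tolist() for k,v in c.items()})
    for t in ["pot_pale","pot_light","pot_mid","pot_dark","mat_a","mat_b","mat_c","mat_d","cup","mug"]:
        print(t,[(np.round(d["at"],3).tolist(),round(d["score"],2)) for d in models.mark_of(t,n)])
print(telemetry.current_t())
E
```

```text
pics
scene {'fx': 417.828, 'fy': 417.828, 'cx': 249.185, 'cy': 188.138, 'position': [1.292, 0.463, 0.584], 'orientation': [-0.257, 0.425, 0.755, -0.43]}
pot_pale [([0.455, 0.056, -0.002], 0.71), ([0.638, 0.17, 0.012], 0.46)]
pot_light [([0.442, -0.065, -0.001], 0.66)]
pot_mid [([0.423, 0.229, -0.002], 0.94), ([0.44, -0.065, 0.001], 0.7), ([0.32, 0.246, -0.0], 0.57), ([0.324, 0.153, -0.001], 0.51)]
pot_dark [([0.398, -0.213, 0.001], 0.75), ([0.63, 0.074, 0.01], 0.4)]
mat_a [([0.638, 0.17, 0.011], 0.95), ([0.628, 0.077, 0.012], 0.83), ([0.62, -0.116, 0.011], 0.71), ([0.627, -0.014, 0.01], 0.7)]
mat_b [([0.638, 0.17, 0.011], 0.95), ([0.628, 0.077, 0.012], 0.83), ([0.62, -0.116, 0.011], 0.71), ([0.627, -0.014, 0.01], 0.7)]
mat_c [([0.638, 0.17, 0.011], 0.95), ([0.628, 0.077, 0.012], 0.83), ([0.62, -0.116, 0.011], 0.71), ([0.627, -0.014, 0.01], 0.7)]
mat_d [([0.638, 0.17, 0.011], 0.95), ([0.628, 0.077, 0.012], 0.83), ([0.62, -0.116, 0.011], 0.71), ([0.627, -0.014, 0.01], 0.7)]
cup [([0.619, -0.241, 0.003], 0.62)]
mug [([0.66, 0.295, -0.0], 0.95), ([0.626, -0.016, 0.01], 0.26)]
side {'fx':
[... 304 characters left out ...]
.155, -0.002], 0.81), ([0.32, 0.243, 0.001], 0.75), ([0.402, 0.145, -0.0], 0.53)]
pot_dark []
mat_a [([0.622, -0.019, 0.013], 0.81), ([0.619, -0.114, 0.01], 0.77), ([0.636, 0.168, 0.012], 0.53), ([0.628, 0.076, 0.012], 0.51)]
mat_b [([0.622, -0.019, 0.013], 0.81), ([0.619, -0.114, 0.01], 0.77), ([0.636, 0.168, 0.012], 0.53), ([0.628, 0.076, 0.012], 0.51)]
mat_c [([0.622, -0.019, 0.013], 0.81), ([0.619, -0.114, 0.01], 0.77), ([0.636, 0.168, 0.012], 0.53), ([0.628, 0.076, 0.012], 0.51)]
mat_d [([0.622, -0.019, 0.013], 0.81), ([0.619, -0.114, 0.01], 0.77), ([0.636, 0.168, 0.012], 0.53), ([0.628, 0.076, 0.012], 0.51)]
cup [([0.619, -0.239, -0.002], 0.57)]
mug [([0.655, 0.292, -0.002], 0.96)]
1.1
```

View pics/scene0.png

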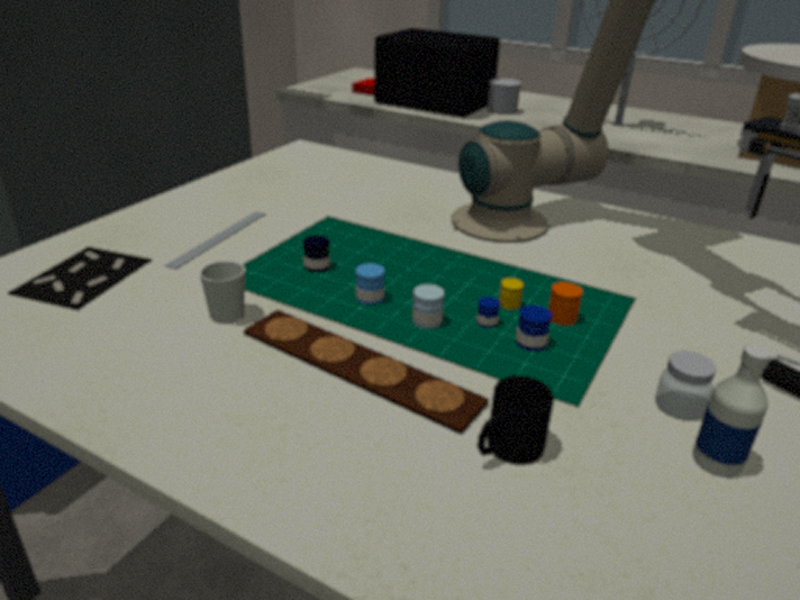

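View pics/side0.png

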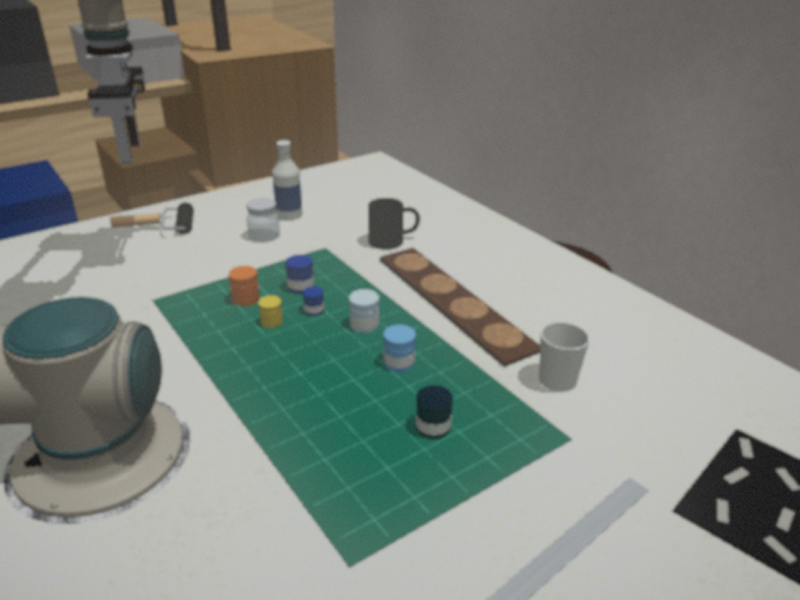

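The cup is at the -y end and the mug at the +y end, so the order is pale→a, light→b, mid→c, dark→d.

Candidates in the scene picture (800x600):
- **pot_dark:** navy (316,252)
- **pot_light:** sky blue (370,283)
- **pot_pale:** whitish (428,306). The glass jar at (686,385) is off the mat, so not it.
- **pot_mid:** large blue (533,327). Rejected: small blue (488,311), yellow (512,293) and orange (565,302).

Next I'll take close wrist views.

```bash
cat > h.py <<'E'
from plant import r, gripper_to, inverse_kinematics, vision, models, telemetry
import cv2,numpy as np
from scipy.spatial.transform import Rotation as R
Q=[0,1,0,0]
def pix2world(cal,u,v,z):
    w=cal["orientation"]; Rm=R.from_quat([w[1],w[2],w[3],w[0]]).as_matrix()
    d=Rm@np.array([(u-cal["cx"])/cal["fx"],(v-cal["cy"])/cal["fy"],1]); p=np.array(cal["position"])
    return p+d*(z-p[2])/d[2]
def world2pix(cal,P):
    w=cal["orientation"]; Rm=R.from_quat([w[1],w[2],w[3],w[0]]).as_matrix()
    c=Rm.T@(np.array(P)-np.array(cal["position"])); return cal["cx"]+cal["fx"]*c[0]/c[2],cal["cy"]+cal["fy"]*c[1]/c[2]
E
python3 - <<'E'
from h import *
im=cv2.imread("pics/scene0.png"); c=im[220:380,280:620]; cv2.imwrite("pics/crop0.png",cv2.resize(c,None,fx=2.3,fy=2.3))
r.move_to([0.47,0.08,0.42],Q)
print(telemetry.current_joints(),telemetry.current_t())
im=vision.snapshot("wrist"); cal=vision.get_calibration("wrist"); print(cal)
cv2.imwrite("pics/w0.png",cv2.resize(im[:,:,::-1],(800,600)))
np.save("w0.npy",im); import pickle; pickle.dump(cal,open("w0.pkl","wb"))
for t in ["pot_pale","pot_light","pot_mid","pot_dark","mat_a"]:
    print(t,[(np.round(d["at"],3).tolist(),round(d["score"],2)) for d in models.mark_of(t,"wrist")])
for t in ["mat_a"]:
  for d in models.regions_of(t,"wrist"):
    ys,xs=np.nonzero(d["pixels"]); print(t,d["score"],len(xs),xs.mean(),ys.mean(),pix2world(cal,xs.mean(),ys.mean(),.016))
E
```

```text
[2.36414314e-02 7.47515925e-02 1.30622508e+00 4.47599606e-04
 1.76149489e+00 2.24957555e-02] 3.0333
{'fx': 269.5002154256852, 'fy': 269.5002154256852, 'cx': 258.02478709081004, 'cy': 192.55846983121404, 'position': array([0.46916712, 0.16445416, 0.57463331]), 'orientation': array([ 1.46717389e-01,  9.89178018e-01,  9.06552663e-04, -1.85028322e-04])}
pot_pale [([0.454, 0.054, -0.001], 0.98)]
pot_light [([0.443, -0.068, -0.003], 0.92)]
pot_mid [([0.406, 0.143, 0.0], 0.73), ([0.326, 0.159, 0.0], 0.7), ([0.32, 0.247, -0.002], 0.66), ([0.424, 0.227, 0.001], 0.6)]
pot_dark [([0.397, -0.213, -0.003], 0.71)]
mat_a [([0.632, 0.174, 0.012], 0.89), ([0.616, -0.113, 0.014], 0.74), ([0.632, 0.08, 0.013], 0.74), ([0.62, -0.016, 0.012], 0.63)]
mat_a 0.95 956 342.19142259414224 107.8702928870293 [0.63522146 0.17031352 0.016     ]
mat_a 0.67 351 316.2735042735043 238.5982905982906 [ 0.60234758 -0.11462457  0.016     ]
mat_a 0.66 825 334.93333333333334 155.6109090909091 [0.6288809  0.07559863 0.016     ]
mat_a 0.56 702 328.0014245014245 199.28347578347578 [ 0.62184148 -0.02003038  0.016     ]
```

```bash
sleep 1
```

```text
(no output)
```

View pics/crop0.png

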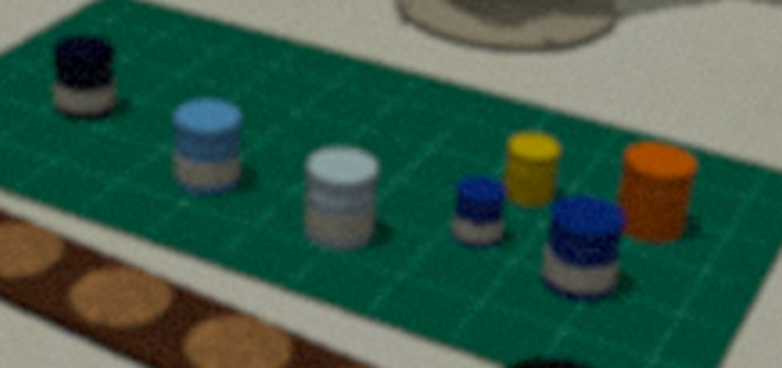

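View pics/w0.png

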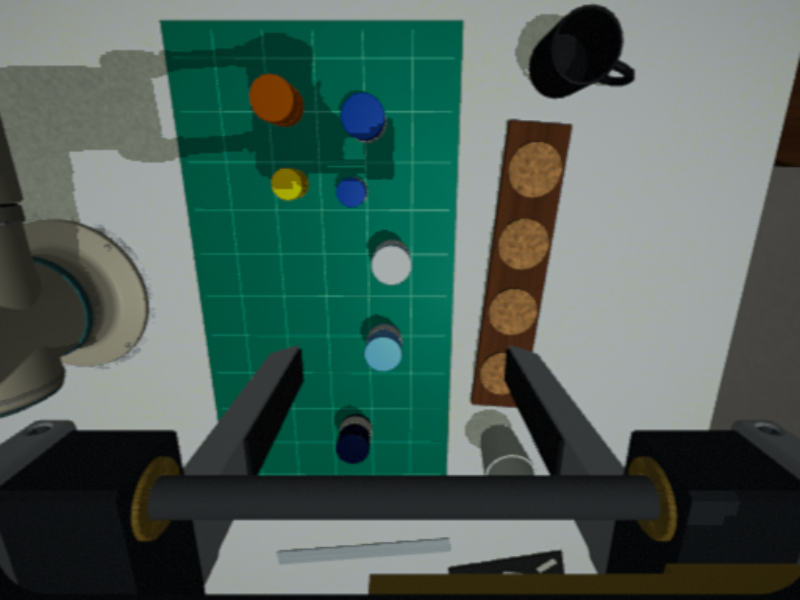

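The crop confirms the large blue pot as mid; the small blue one is clearly smaller. The wrist view (800 px) shows the lids at mid (362,115), pale (391,264), light (383,354) and dark (353,443). The four mats run from (536,168) down to (500,374). I'll refine from the lid pixels at z=0.058 and then place the first pot.

```bash
cat >> h.py <<'E'
C=np.array([.6258,.0283]); D=np.array([.068,.9977])
MAT={k:C+s*D for k,s in zip("abcd",(-.1425,-.0475,.0475,.1425))}
def pick(x,y,o=.085):
    gripper_to(o); r.move_to([x,y,.12],Q)
    r.move_l([x,y,.04],vel=.15); gripper_to(.03,f_grip=15)
    print("opening",telemetry.current_opening())
    r.move_l([x,y,.13],vel=.2); print("op lifted",telemetry.current_opening())
def place(x,y):
    r.move_to([x,y,.13],Q)
    r.move_l([x,y,.065],vel=.15)
    g=r.move_l([x,y,.053],vel=.03,guard=4)
    print("guard",g,telemetry.current_ee_pos())
    gripper_to(.08); r.move_l([x,y,.15],vel=.25)
def look(name,cam):
    im=vision.snapshot(cam); cal=vision.get_calibration(cam)
    cv2.imwrite(f"pics/{name}.png",cv2.resize(im[:,:,::-1],(800,600))); return im,cal
E
python3 - <<'E'
from h import *
import pickle
cal=pickle.load(open("w0.pkl","rb"))
for n,u,v in [("mid",362,115),("pale",391,264),("light",383,354),("dark",353,443)]:
    print(n,pix2world(cal,u*.64,v*.64,.058))
pick(.4539,.0543)
im,cal=look("w1","wrist")
place(*MAT["a"])
print(telemetry.current_t(),telemetry.current_joints())
im,cal=look("w2","wrist"); look("s2","scene"); look("sd2","side")
print(models.mark_of("pot_pale","scene"),models.mark_of("pot_pale","side"))
E
```

```text
mid [0.4221849  0.22729269 0.058     ]
pale [0.45383777 0.05584373 0.058     ]
light [ 0.44236084 -0.06631437  0.058     ]
dark [ 0.39782694 -0.20454035  0.058     ]
opening 0.049999201538380715
op lifted 0.05000501208256039
guard True [ 0.61696917 -0.1140975   0.05573259]
9.9667 [-2.93795592e-01  4.03656212e-01  1.51656486e+00 -1.27606813e-06
  1.22161993e+00 -2.94037975e-01]
[{'at': [0.6201, -0.1132, 0.0155], 'score': 0.89}] [{'at': [0.6173, -0.1149, 0.0157], 'score': 0.6}, {'at': [0.4012, -0.2141, -0.0006], 'score': 0.41}]
```

```bash
python3 -c "
import cv2,numpy as np
a=cv2.imread('pics/w2.png');b=cv2.imread('pics/s2.png');c=cv2.imread('pics/sd2.png');w=cv2.imread('pics/w1.png')
f=lambda i:cv2.resize(i,(400,300),interpolation=cv2.INTER_AREA)
cv2.imwrite('pics/m2.png',np.vstack([np.hstack([f(w),f(a)]),np.hstack([f(b),f(c)])]))"
```

```text
(no output)
```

View pics/m2.png

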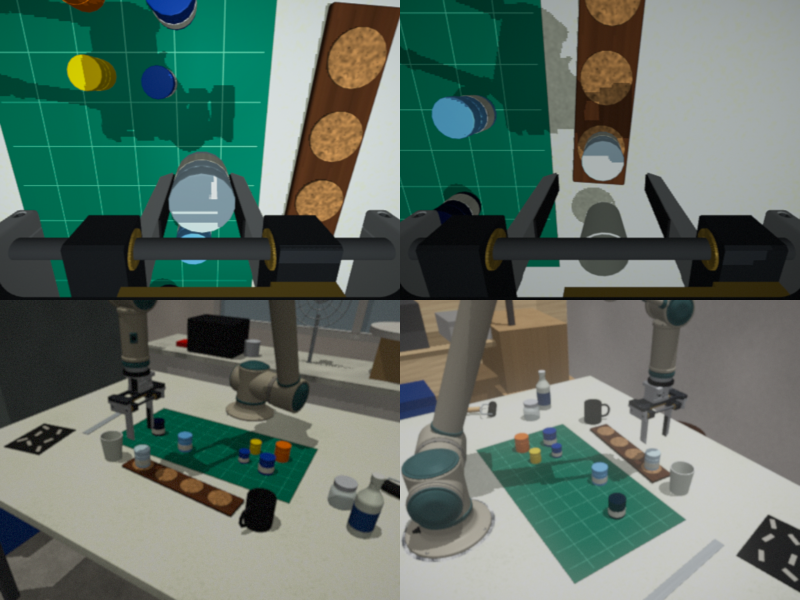

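Pale is standing on mat a and the cup is untouched. Next are light and mid, with a look over dark to refine its position.

Run:
```python
from h import *
pick(.4424,-.0655); place(*MAT["b"])
pick(.4225,.2280); place(*MAT["c"])
print(telemetry.current_t())
r.move_to([.45,-.27,.3],Q)
im,cal=look("w3","wrist")
for t in ["pot_dark","pot_pale","pot_light"]:
    print(t,[(np.round(d["at"],4).tolist(),round(d["score"],2)) for d in models.mark_of(t,"wrist")])
import pickle; pickle.dump(cal,open("w3.pkl","wb")); print(cal["position"])
look("s3","scene")
```

```text
opening 0.04967935836487094
op lifted 0.04955380572288663
guard True [ 0.62340011 -0.01923356  0.05573773]
opening 0.049865706155926046
op lifted 0.04976155677300573
guard True [0.62991187 0.07575601 0.05575414]
22.75
pot_dark [([0.3998, -0.2142, -0.0052], 0.7)]
pot_pale [([0.6175, -0.113, 0.0168], 0.78)]
pot_light []
[ 0.44977278 -0.18560312  0.45442652]
```

View pics/w3.png

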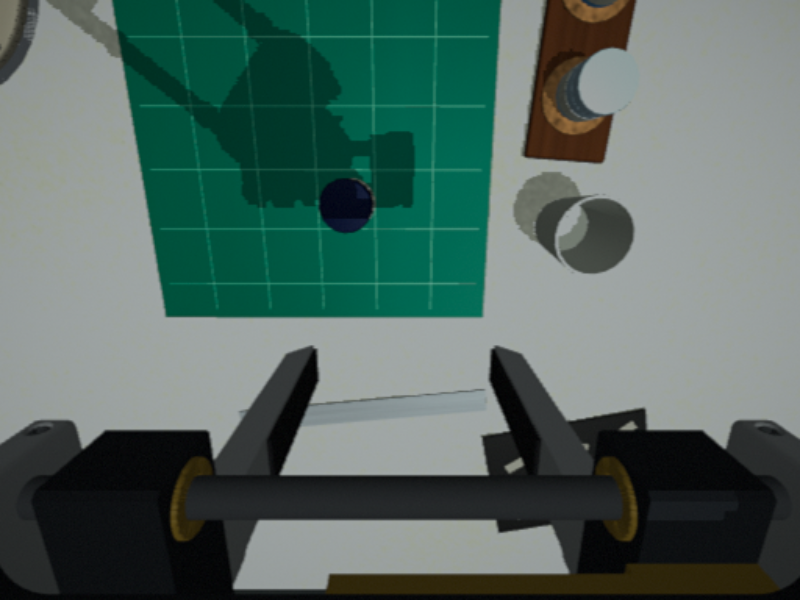

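View pics/s3.png

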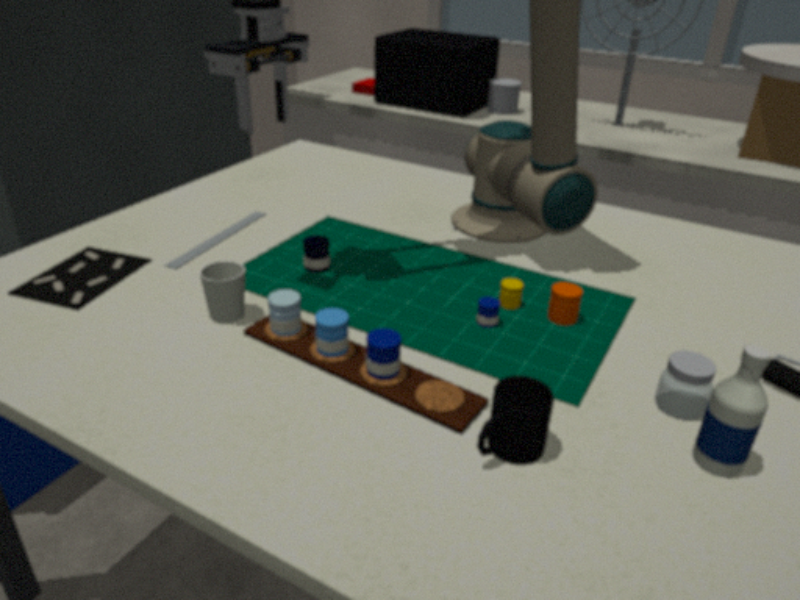

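The wrist view shows the dark lid centred at (347,205). The scene view shows three pots in order on a–c and both pot_mid look-alikes untouched. Next is the dark pot, then overhead checks.

Run:
```python
from h import *
import pickle
cal=pickle.load(open("w3.pkl","rb")); p=pix2world(cal,347*.64,205*.64,.058); print(p)
x,y=(p[:2]+[.398,-.213])/2; print(x,y)
assert abs(y+.213)<.008
pick(x,y); place(*MAT["d"])
r.move_to([.55,-.06,.42],Q)
print(telemetry.current_t())
im,cal=look("w4","wrist"); pickle.dump(cal,open("w4.pkl","wb"))
look("s4","scene"); look("sd4","side")
for c in ["wrist","scene","side"]:
  for t in ["pot_pale","pot_light","pot_mid","pot_dark","cup","mug"]:
    print(c,t,[(np.round(d["at"],3).tolist(),round(d["score"],2)) for d in models.mark_of(t,c)])
```

```text
[ 0.39795418 -0.21339666  0.058     ]
0.3979770875575407 -0.2131983310777033
opening 0.04997692344496541
op lifted 0.049732867335841084
guard True [0.63638735 0.17061636 0.05560617]
32.7583
wrist pot_pale [([0.617, -0.117, 0.016], 0.7)]
wrist pot_light [([0.627, -0.021, 0.014], 0.77)]
wrist pot_mid [([0.407, 0.144, 0.002], 0.84), ([0.629, 0.076, 0.016], 0.83), ([0.327, 0.157, -0.005], 0.61)]
wrist pot_dark []
wrist cup [([0.62, -0.236, -0.003], 0.91)]
wrist mug []
scene pot_pale [([0.62, -0.113, 0.017], 0.61)]
scene pot_light [([0.624, -0.018, 0.018], 0.69)]
scene pot_mid [([0.404, 0.141, 0.001], 0.81), ([0.325, 0.244, -0.003], 0.69), ([0.627, 0.077, 0.013], 0.58), ([0.326, 0.155, -0.003], 0.58), ([0.64, 0.171, 0.009], 0.24), ([0.638, 0.172, 0.016], 0.22)]
scene pot_dark [([0.64, 0.17, 0.014], 0.73)]
scene cup [([0.621, -0.239, -0.001], 0.75)]
scene mug [([0.622, -0.24, 0.002], 0.74), ([0.662, 0.292, 0.001], 0.58), ([0.63, 0.079, 0.012], 0.2)]
side pot_pale [([0.615, -0.112, 0.017], 0.94)]
side pot_light [([0.626, -0.016, 0.016], 0.74)]
side pot_mid [([0.318, 0.245, 0.001], 0.82), ([0.326, 0.157, -0.0], 0.8), ([0.631, 0.08, 0.014], 0.77), ([0.406, 0.146, 0.001], 0.66)]
side pot_dark [([0.641, 0.172, 0.017], 0.66)]
side cup [([0.619, -0.234, -0.001], 0.98)]
side mug [([0.654, 0.289, 0.0], 0.81), ([0.64, 0.171, 0.013], 0.3)]
```

View pics/w4.png

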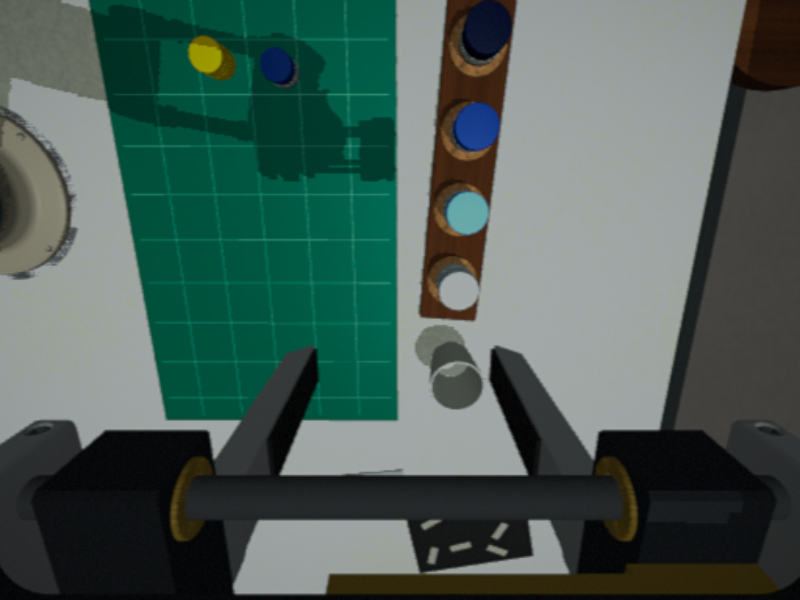

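View pics/s4.png

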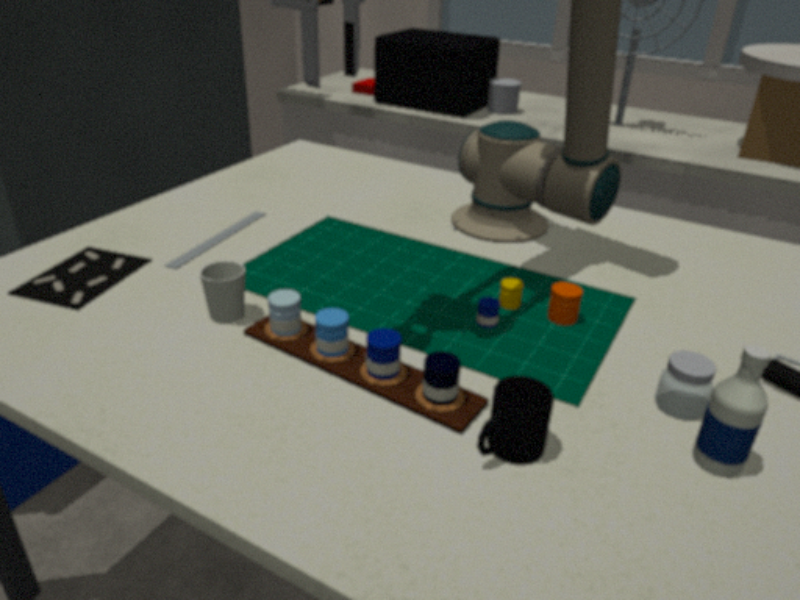

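View pics/sd4.png

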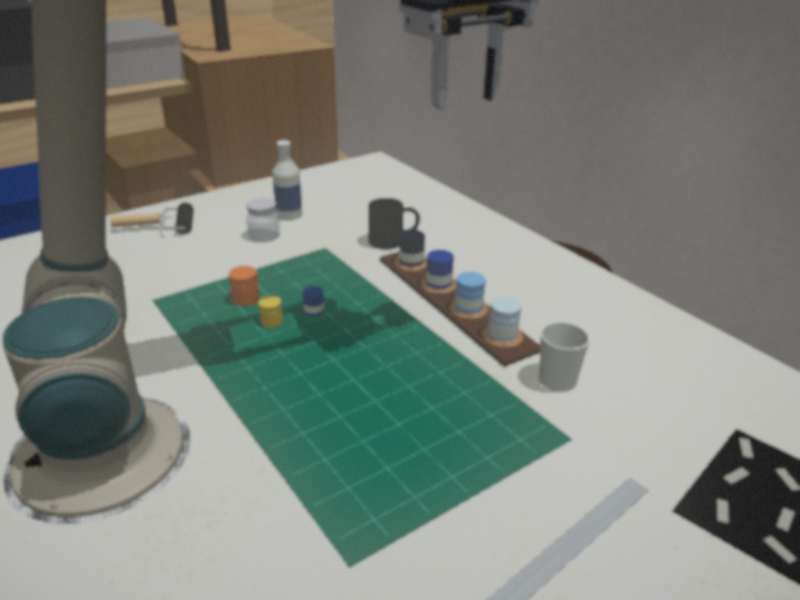

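The order is right and everything is upright. There's time to spare, so I'll check the centring by overlaying the predicted mat and lid circles on the wrist and scene pictures.

Run:
```python
from h import *
import pickle
out=[]
for f,cal,box in [("w4",pickle.load(open("w4.pkl","rb")),(400,0,150,330)),("s4",vision.get_calibration("scene"),(235,280,260,160)),("sd4",vision.get_calibration("side"),(370,220,190,150))]:
    im=cv2.imread(f"pics/{f}.png"); x0,y0,w,h=box; s=min(790/w,590/h) if 0 else (1.8 if f=="w4" else 2.0)
    s={"w4":1.75,"s4":2.0,"sd4":2.0}[f]
    c=cv2.resize(im[y0:y0+h,x0:x0+w],None,fx=s,fy=s,interpolation=cv2.INTER_CUBIC)
    for p in [(.6170,-.1141),(.6234,-.0192),(.6299,.0758),(.6364,.1706)]:
        for rad,z,col in [(.034,.016,(0,255,0)),(.025,.074,(0,0,255))]:
            a=np.linspace(0,2*np.pi,60); pts=[world2pix(cal,[p[0]+rad*np.cos(t),p[1]+rad*np.sin(t),z]) for t in a]
            pts=((np.array(pts)/.64-[x0,y0])*s).astype(np.int32); cv2.polylines(c,[pts],True,col,1)
    out.append(c)
H=600; W=800; M=np.zeros((600+40,800,3),np.uint8)
M[:out[0].shape[0],:out[0].shape[1]]=out[0]; M[:out[1].shape[0],270:270+out[1].shape[1]]=out[1]; M[325:325+out[2].shape[0]-20,270:270+out[2].shape[1]]=out[2][:-20]
cv2.imwrite("pics/ov4.png",M[:600])
```

```text
(no output)
```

View pics/ov4.png

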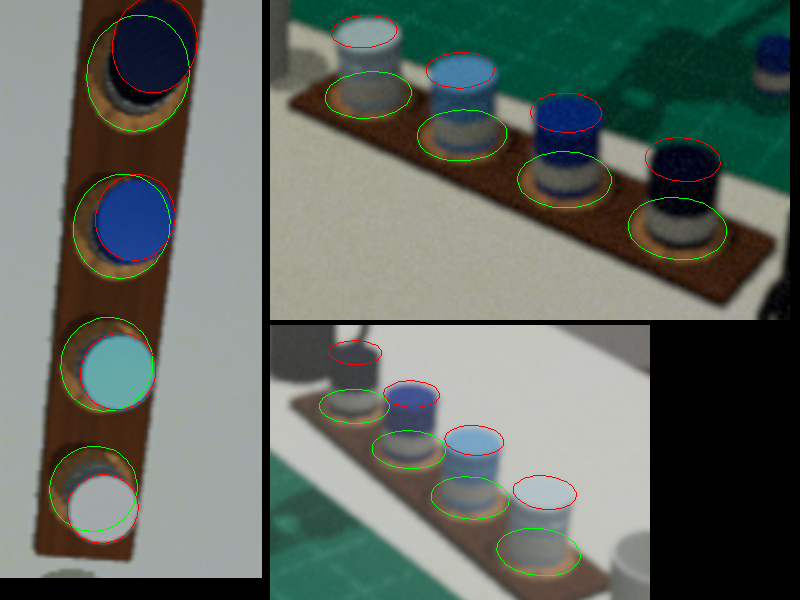

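In the wrist overlay, the mat circles (green) and lid circles (red) at the placed positions match the visible rims to within 1–2 mm. The scene and side overlays are shifted a few pixels, with lids and mats shifted together, which is calibration offset rather than misplacement. The gripper is clear, so I'm handing in.

Run:
```python
from h import *
r.sign_off(); print(telemetry.current_t())
```

```text
the job is handed in; nothing more can be done
the job is handed in; nothing more can be done
```

All four ink pots are on the board in shade order, and I handed the job in at about 34 s of the 88 s allowed. Pale is on mat a next to the white cup, then light on b, mid (the larger of the two blue pots) on c, and dark on d next to the black mug.

- **Centring:** in the last wrist picture the pots sit centred on their mats to within about 1–2 mm.
- **Camera agreement:** the scene and side overlays were a few pixels off, with lids and mats shifted together, so I put that down to calibration.
- **Upright and untouched:** all pots stand upright. The cup and mug readings are where they were at the start, within 4–5 mm of network noise.
- **Missed or wrong reports:** in the last wrist picture the network did not find pot_dark, but the scene and side views both found it on mat d. In the last scene view it also ranked the cup above the real mug when asked for the mug; I ignored that.

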